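# Read a chamber slide with a handheld reader held just above it

### The job

Slide the flat cover of the slide warmer all the way to its stop over the compartment with the round dish, so that the compartment with the long chamber slide is fully open. Then lift the handheld reader out of its cradle, carry it over the tube rack, higher than the tubes, and hold it level about 10 mm above the chamber slide, centred over it and lengthwise along it. Never let the reader touch the slide or the rack, leave everything else where it is, and finish holding the reader still there in the gripper: do not put it down or let go.

Things in the scene. Friction and masses are not known exactly. Their poses are not given: they have to be found in the camera images.
- warmer: white, fixed slide warmer with a dark metal floor, 130 (own x) x 250 (own y) mm. Two open compartments side by side along own y, centred at y = -60 and +60 mm, each 100 x 100 mm inside, floor 12 mm and wall tops 30 mm above the table; two dark guide rails along own y at x = -61 and +61 mm reach 40 mm. Origin: centre of the underside, on the table; z up.
- cover (a joint): slide of the warmer's flat cover, in m, along the warmer's own +y. 0: at its stop over the compartment at y = -60 mm; 0.12: at its stop over the compartment at y = +60 mm. It starts about midway, partly over both. It stays where it is left; about 1.5 N friction. The cover is a 112 x 112 x 5 mm plate, its top 36 mm above the table.
- cover_grip (a point): point on top of the cover plate (36 mm above the table) at the foot of its black upright grip rib, which stands in the plate's middle: 40 mm along the warmer's x, 12 mm thick along the warmer's y (pinch it across this thickness), 31 mm tall (top 67 mm above the table).
- slide: loose white chamber slide with eight small wells, 76 mm long (own x), 26 mm wide (own y), 12 mm tall, lying in one of the two warmer compartments (either one), long side roughly along the warmer's x. Origin: centre of its underside, 12 mm above the table; its top is 24 mm above the table.
- dish: loose round dish, 60 mm across, 11 mm tall, clear with a white disc on top, lying in the other compartment. Origin: centre of its underside, 12 mm above the table.
- reader: handheld reader, about 140 to 250 g: grey flat head 80 (own x) x 36 (own y) x 16 mm tall; on its middle a black upright grip 44 (own x) x 18 mm (own y, pinch across it), from 16 to 75 mm above the underside. Origin: centre of the flat underside (the sensing face), z up. Starts upright in the cradle, underside 5 mm above the table. Either end may point either way.
- cradle: fixed white shallow tray the reader stands in loosely, 98 (own x) x 54 (own y) mm outside, walls 5 mm thick, 12 mm tall, floor 5 mm thick. Origin: centre of the underside, on the table. The reader's long side lies along its x.
- rack: fixed white tube rack between the cradle and the warmer, 200 (own x) x 50 (own y) mm, with capped tubes whose tops are 120 mm above the table. Origin: centre of the underside, on the table.
- bottle: bystander, loose: closed bottle, 56 mm across, 120 mm tall, beyond the warmer. Origin: centre of the underside.
- jar: bystander, loose: squat closed jar, 52 mm across, 60 mm tall, left of the warmer. Origin: centre of the underside.
- tipbox: bystander, loose: grey pipette-tip box with clear lid, 85 x 120 x 63 mm tall, beyond the cradle. Origin: centre of the underside.
- dishstack: bystander, loose: stack of three round dishes, 90 mm across, 44 mm tall, beyond the rack. Origin: centre of the underside.
- timer: bystander, loose: black bench timer, 55 x 75 x 25 mm tall, left of the warmer. Origin: centre of the underside.
- marker: bystander, loose: white marker pen with black cap, about 125 mm long (body 11 mm, cap 13 mm thick), beyond the gap between cradle and rack. Origin: centre of the underside.
Things that resemble listed ones, but are neither listed nor needed, are in the scene too. What is shaped like the reader but green is not meant. Leave any green look-alike of the slide alone.

How it is judged:
By the outcome, as a careful person would: the job done as asked, in the order asked, and still so for the second after the job is handed in, while the arm keeps its last pose, push and grip.
It also fails if it takes over 58 s, if anything falls off the work surface, if the arm or the gripper's body presses on something with over 40 N, if the wrist force passes 120 N, or if a joint passes its speed limit or range.

### The arm

A 6-joint arm with a two-finger parallel gripper is mounted at the origin on the work surface. World frame = base frame: x ahead of the robot, y to its left, z up, the work surface at z = 0. Lengths are in m, angles in rad, forces in N, time in s.
With the tool pointing down it reaches from about 0.3 to 0.85 m from the base axis. Payload 4.2 kg.
Tool frame: the origin (TCP) lies midway between the tips of the shut fingers; the grasp point (between the pads) lies hold_point_z behind it (hold_point_z is the distance from the TCP to the grasp point, in m); z points along the fingers, y is the line along which they close (so a half turn about z gives the same grasp; the last joint's range is limited). The gripper opens to 91 mm and grips with 3 to 60 N. Pads are 32 mm wide; open, the fingers measure 118 mm over their backs; the gripper's body (76 mm by 178 mm) begins 60 mm behind the grasp point.
Start: joints at [1.178, 0.32, 1.565, -0, 1.257, -0.02], TCP at [0.209, 0.536, 0.214] pointing down, gripper open.
Joint ranges: [-3.11, 3.11], [-0.84, 2.01], [0.21, 2.61], [-1.34, 4.49], [0.05, 2.63], [-2.56, 2.56]. Speed limits (rad/s): [2.57, 2.57, 3.14, 3.14, 3.14, 3.14].

### API

Orientations are given as a rotation vector (axis times angle).
In Python, from rig import sense, camera, close_job, hold_point_z gives the robot as it stands.
- The arm moves only by the tool carry_out, never from a script. Its argument "steps" is a list of rows, each an object of numbers: "dx", "dy", "dz": the shift along the tool's x, y, z scaled (see below); "wx", "wy", "wz": the turn, a rotation vector about the tool's x, y, z scaled (see below). A call has 1 to 20 rows; each row shifts and turns the commanded pose from where the row before left it, along the tool's axes as they then stand; what a row does not reach is not made up. The controller multiplies each number of a shift by 0.06 m and each number of a turn by 6 degrees. A row lasts 1/8 s, in which the tool goes at most 62.5 mm and 10.7 degrees, less where a joint would pass 70% of its speed; a pose out of reach is approached as far as the arm can. A call with a number of a shift or a turn outside -1 to 1 is refused whole. A call with a gripper value outside its range is refused whole. "jaw" is the finger opening in mm, from 0 to 91.2, set as the call begins (left out, the last holds). The fingers move at their own pace and stop on an object; "force" is the grip in N (left out, the last holds). Time passes only in rows, so rows that do not move let the fingers close. It gives the time, the measured TCP pose, the force, the opening and the grip force at its end, in the units of the state.
- sense(): the state, without advancing time (a new reading comes with each control period).
- camera(name): name is "scene" or "top" or "wrist"; returns a dict with "pixels" (420x560x3 uint8, red, green, blue), "z_map" (420x560 float32, m along the optical axis (not along the pixel's ray), 0 where there is no reading), "mtx" (3x3 intrinsics, pixels), "D" ([k1, k2, p1, p2, k3] as OpenCV has them; the pictures are not rectified), "extrinsics" (4x4, takes a point from world to camera coordinates); the wrist camera has in their place "hand_eye" (4x4, takes a point from camera to tool coordinates, whose origin is the TCP and whose axes are the flange's). Camera axes: x right, y down, z forward; pixel columns grow to the right and rows downward; lengths in m; the calibration is good to about 2 mm. A picture is of the moment at which its call begins: read the wrist's pose just before it.
- close_job(): hands the job in; it is judged then, once.
The state is a dict: "time_s": time; "qpos": joint angles; "dq": joint speeds; "tau": joint torques, N m; "tcp_pos": TCP position; "orientation": TCP orientation; "contact_force": force on the tool from outside, world axes, zero at the start; "torque": the same for the moment, N m; "opening": finger opening in m; "gripper_force": force on a finger pad.
Only numpy, scipy, OpenCV 4.12 (cv2) and the standard library are available. Lean on these libraries where they do the work, as an engineer would, in place of code of your own. Each camera call takes 0.05 s, during which the arm holds its last target. There are 200 camera calls.

## Working session

There is one attempt and no reset: what is moved stays moved. The work goes in short steps, Python scripts to look and compute and a tool call to move; the robot and the scene stay as the last step left them, time stands still between calls to the robot, and variables do not carry over. Pictures are saved under pics/ and viewed, at most 10 in all, crops included, and the job is handed in when it is done.

Besides the shell and the picture viewer there is one more tool, called after "Emit:" by a JSON object that holds its "api" and its "payload", one argument or row to a line. carry_out: Moves the arm, as the interface text tells. Its arguments: {"type":"object","properties":{"steps":{"type":"array"},"jaw":{"type":"number"},"force":{"type":"number"}},"required":["steps"]}

```bash
ls; mkdir -p pics; python3 - <<'E'
from rig import sense,camera,hold_point_z
import cv2,numpy as np
s=sense();print({k:np.round(v,3) for k,v in s.items()},hold_point_z)
for n in("top","scene"):
    c=camera(n);cv2.imwrite(f"pics/{n}0.png",c["pixels"][:,:,::-1]);np.savez(f"{n}0.npz",**c)
    print(n,c["mtx"].round(1).tolist(),np.round(c["D"],3),c["extrinsics"].round(3).tolist())
E
```

```text
pics
{'time_s': np.float64(0.0), 'qpos': array([ 1.178,  0.32 ,  1.566, -0.   ,  1.257, -0.02 ]), 'dq': array([-0.   , -0.   ,  0.   , -0.001, -0.001,  0.001]), 'tau': array([ -0.   , -41.248, -23.198,   0.073,   0.046,  -0.   ]), 'tcp_pos': array([0.209, 0.535, 0.213]), 'orientation': array([-5.820e-01, -3.087e+00,  3.000e-03]), 'contact_force': array([ 0.282, -0.594, -0.525]), 'torque': array([0.011, 0.008, 0.035]), 'gripper_force': np.float64(0.0), 'opening': np.float64(0.091)} 0.0188
top [[394.6, 0.0, 273.2], [0.0, 394.6, 206.7], [0.0, 0.0, 1.0]] [0.013 0.    0.    0.    0.   ] [[0.054, -0.999, 0.001, -0.015], [-0.977, -0.053, -0.207, 0.6], [0.206, 0.01, -0.978, 0.892], [0.0, 0.0, 0.0, 1.0]]
scene [[444.2, 0.0, 269.3], [0.0, 444.2, 207.9], [0.0, 0.0, 1.0]] [0.043 0.    0.    0.    0.   ] [[-0.048, 0.999, -0.003, -0.008], [0.682, 0.031, -0.73, -0.333], [-0.729, -0.037, -0.683, 1.773], [0.0, 0.0, 0.0, 1.0]]
```

View pics/top0.png

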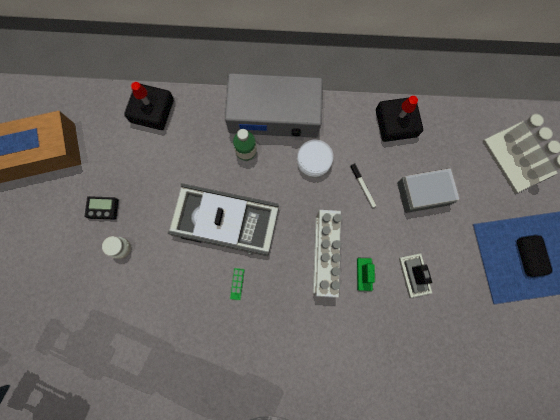

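View pics/scene0.png

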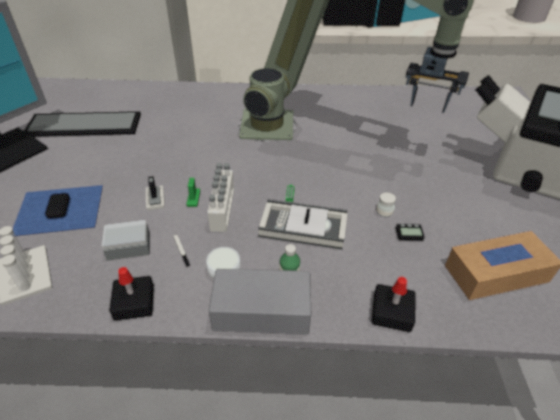

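Top view: the warmer is at about (224,219), with the cover in its middle and the rib at (219,216). The white slide is in the right compartment (250,228) and the dish in the left (196,215). The rack is at (328,252).
- **Candidates for the reader:** black grip on grey head in the cradle (416,275), green look-alike (366,274), black mouse (534,256). I choose (416,275).
- **Candidates for the slide:** white (250,228) and green (237,284). I choose the white one.

I'll check both choices in one close crop.

```bash
cat > h.py <<'E'
import cv2,numpy as np
def ray(c,uv,T=None):
    "origin, direction (world) of pixel rays; T = camera-to-world"
    T=np.linalg.inv(c["extrinsics"]) if T is None else T
    p=cv2.undistortPoints(np.float64(uv).reshape(-1,1,2),c["mtx"],c["D"]).reshape(-1,2)
    return T[:3,3],np.c_[p,np.ones(len(p))]@T[:3,:3].T
def onz(c,uv,z,T=None):
    o,d=ray(c,uv,T); return o+d*((z-o[2])/d[:,2])[:,None]
def zpts(c,T=None):
    "world xyz image from the depth map"
    T=np.linalg.inv(c["extrinsics"]) if T is None else T
    h,w=c["z_map"].shape; uv=np.stack(np.meshgrid(np.arange(w),np.arange(h)),-1)
    o,d=ray(c,uv,T); return (o+d*c["z_map"].reshape(-1,1)).reshape(h,w,3)
def blobs(m,lo,hi):
    n,l,st,ce=cv2.connectedComponentsWithStats(m.astype(np.uint8))
    return [(l==i,st[i],ce[i]) for i in range(1,n) if lo<=st[i,4]<=hi]
E
python3 - <<'E'
from h import *
c=dict(np.load("top0.npz")); im=c["pixels"];X=zpts(c)
a=cv2.resize(im[180:260,165:285],None,fx=5,fy=5,interpolation=2);b=cv2.resize(im[250:302,352:436],None,fx=5,fy=5,interpolation=2)
o=np.zeros((400+0,600,3),np.uint8);o[:]=a;cv2.imwrite("pics/crop.png",np.vstack([o[:, :], np.pad(b,((0,0),(0,180),(0,0)))])[:600,:,::-1])
H=X[...,2]
def box(sl,z0,z1,name):
    m=np.zeros(H.shape,bool);m[sl]=((H>z0)&(H<z1))[sl]
    m=max(blobs(m,4,9999),key=lambda b:b[1][4])[0]
    r=cv2.minAreaRect(np.float32(X[m][:,:2]*1000));print(name,m.sum(),np.median(X[m],0).round(4),np.round(r[0],1),np.round(r[1],1),round(r[2],1))
W=np.s_[175:262,160:290]
box(W,.02,.05,"warmer");box(W,.05,.08,"rib")
box(np.s_[240:305,390:445],.06,.10,"readergrip");box(np.s_[240:305,390:445],.004,.10,"cradle")
box(np.s_[195:310,300:350],.03,.14,"rack");box(np.s_[195:310,300:350],.1,.14,"tubes")
box(np.s_[250:300,352:380],.02,.10,"greenreader");
E
```

```text
warmer 3651 [0.5705 0.1459 0.0354] [568. 139.] [250.7 136.2] 80.7
rib 102 [0.5704 0.1472 0.0659] [571.9 148.2] [12.6 40.6] 81.0
readergrip 198 [ 0.4584 -0.3372  0.0787] [ 459.3 -339.4] [43.3 18.5] 12.6
cradle 938 [ 0.458  -0.3334  0.0197] [ 459.6 -340.3] [97.7 56.4] 14.9
rack 1918 [ 0.4917 -0.1155  0.0789] [ 497.1 -117.1] [ 50.7 199.8] 89.8
tubes 70 [ 0.4517 -0.1281  0.1195] [ 451.6 -128.2] [17.4 17.7] 1.5
greenreader 239 [ 0.4543 -0.2098  0.0726] [ 455.2 -215.1] [44.  17.6] 0.5
```

View pics/crop.png

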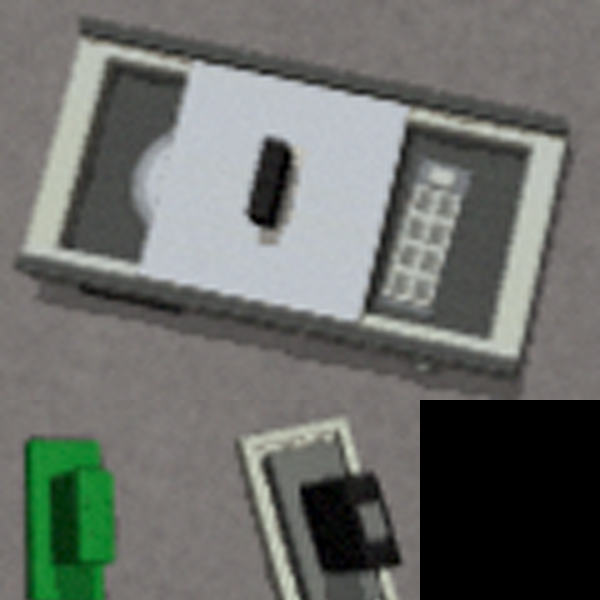

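The crop confirms the eight-well white slide in the right compartment, and the reader with a grey head and black grip in its cradle. The sizes match: rib 12.6×40.6 mm, grip 43×18 mm, warmer 250 mm. The cover has to go about 50 mm along the direction (0.16, 0.99).

```bash
cat > plan.py <<'E'
import sys,numpy as np
from rig import sense
from scipy.spatial.transform import Rotation as R
def plan(x,y,z,yaw):
    "units: turn about tool z first (level pose assumed), then shift; yaw = tool y heading, deg"
    s=sense();r=R.from_rotvec(s["orientation"]);m=r.as_matrix()
    y0=np.degrees(np.arctan2(m[1,1],m[0,1]));d=(yaw-y0+90)%180-90
    a=np.radians(y0+d);ty=np.array([np.cos(a),np.sin(a),0]);tz=np.array([0,0,-1.]);tx=np.cross(ty,tz)
    v=np.array([x,y,z])-s["tcp_pos"]
    print("t",round(s["time_s"],2),"tcp",s["tcp_pos"].round(4),"yaw",y0.round(2),"tilt z",m[:,2].round(3),"q6",s["qpos"][5].round(2),"F",np.round(s["contact_force"],1),"open",s["opening"],"grip",s["gripper_force"])
    print("wz",round(-d/6,3),"d",np.round([v@tx/.06,v@ty/.06,v@tz/.06],3))
if __name__=="__main__":plan(*map(float,sys.argv[1:5]))
E
python3 plan.py .572 .148 .12 81
```

```text
t 0.1 tcp [0.2093 0.5351 0.2132] yaw 68.64 tilt z [-0.001 -0.001 -1.   ] q6 -0.02 F [-0.1  0.5  0.4] open 0.09115691866987903 grip 0.0
wz -2.06 d [-6.98  -5.426  1.554]
```

Emit:
{"api": "carry_out", "payload": {
  "steps": [
    {"wz": -0.7},
    {"wz": -0.7},
    {"wz": -0.66},
    {"dx": -0.5, "dy": -0.39},
    {"dx": -0.5, "dy": -0.39},
    {"dx": -0.5, "dy": -0.39},
    {"dx": -0.5, "dy": -0.39},
    {"dx": -0.5, "dy": -0.39},
    {"dx": -0.5, "dy": -0.39},
    {"dx": -0.5, "dy": -0.39},
    {"dx": -0.5, "dy": -0.39},
    {"dx": -0.5, "dy": -0.39},
    {"dx": -0.5, "dy": -0.39},
    {"dx": -0.5, "dy": -0.39, "dz": 0.3},
    {"dx": -0.5, "dy": -0.39, "dz": 0.4},
    {"dx": -0.5, "dy": -0.39, "dz": 0.4},
    {"dx": -0.48, "dy": -0.35, "dz": 0.45},
    {},
    {}
  ],
  "jaw": 60,
  "force": 20
}}

```text
invalid input at $.steps[0]: expected keys dx, dy, dz, wx, wy, wz
```

```bash
python3 plan.py .572 .148 .044 81; python3 - <<'E'
from rig import sense,camera
from h import *
from scipy.spatial.transform import Rotation as R
s=sense();c=camera("wrist");T=np.eye(4);T[:3,:3]=R.from_rotvec(s["orientation"]).as_matrix();T[:3,3]=s["tcp_pos"];T=T@c["hand_eye"]
X=zpts(c,T);cv2.imwrite("pics/w1.png",c["pixels"][:,:,::-1]);H=X[...,2]
m=(H>.055)&(H<.075)&(np.hypot(X[...,0]-.572,X[...,1]-.148)<.05)&(c["z_map"]>0)
for b in blobs(m,50,1e6):
    r=cv2.minAreaRect(np.float32(X[b[0]][:,:2]*1000));print(b[1],np.median(X[b[0]],0),r)
E
```

```text
t 0.1 tcp [0.2093 0.5351 0.2132] yaw 68.64 tilt z [-0.001 -0.001 -1.   ] q6 -0.02 F [-0.1  0.5  0.4] open 0.09115691866987903 grip 0.0
wz -2.06 d [-6.98  -5.426  2.82 ]
```

Emit:
{"api": "carry_out", "payload": {
  "steps": [
    {"dx": 0, "dy": 0, "dz": 0, "wx": 0, "wy": 0, "wz": -0.7},
    {"dx": 0, "dy": 0, "dz": 0, "wx": 0, "wy": 0, "wz": -0.7},
    {"dx": 0, "dy": 0, "dz": 0, "wx": 0, "wy": 0, "wz": -0.66},
    {"dx": -0.5, "dy": -0.39, "dz": 0, "wx": 0, "wy": 0, "wz": 0},
    {"dx": -0.5, "dy": -0.39, "dz": 0, "wx": 0, "wy": 0, "wz": 0},
    {"dx": -0.5, "dy": -0.39, "dz": 0, "wx": 0, "wy": 0, "wz": 0},
    {"dx": -0.5, "dy": -0.39, "dz": 0, "wx": 0, "wy": 0, "wz": 0},
    {"dx": -0.5, "dy": -0.39, "dz": 0, "wx": 0, "wy": 0, "wz": 0},
    {"dx": -0.5, "dy": -0.39, "dz": 0, "wx": 0, "wy": 0, "wz": 0},
    {"dx": -0.5, "dy": -0.39, "dz": 0, "wx": 0, "wy": 0, "wz": 0},
    {"dx": -0.5, "dy": -0.39, "dz": 0, "wx": 0, "wy": 0, "wz": 0},
    {"dx": -0.5, "dy": -0.39, "dz": 0, "wx": 0, "wy": 0, "wz": 0},
    {"dx": -0.5, "dy": -0.39, "dz": 0, "wx": 0, "wy": 0, "wz": 0},
    {"dx": -0.5, "dy": -0.39, "dz": 0.3, "wx": 0, "wy": 0, "wz": 0},
    {"dx": -0.5, "dy": -0.39, "dz": 0.4, "wx": 0, "wy": 0, "wz": 0},
    {"dx": -0.5, "dy": -0.39, "dz": 0.4, "wx": 0, "wy": 0, "wz": 0},
    {"dx": -0.48, "dy": -0.35, "dz": 0.45, "wx": 0, "wy": 0, "wz": 0},
    {"dx": 0, "dy": 0, "dz": 0, "wx": 0, "wy": 0, "wz": 0},
    {"dx": 0, "dy": 0, "dz": 0, "wx": 0, "wy": 0, "wz": 0}
  ],
  "jaw": 60,
  "force": 20
}}

```text
time_s: 2.52
tcp_pos: [0.572, 0.1491, 0.121]
orientation: [-0.247, -3.131, -0.001]
contact_force: [-0.6, 0.2, -0.4]
opening: 0.0598
gripper_force: 0.0
```

```bash
python3 plan.py .572 .148 .044 81; cat > wr.py <<'E'
from rig import sense,camera
from h import *
from scipy.spatial.transform import Rotation as R
def wrist(fn=None):
    s=sense();c=camera("wrist");T=np.eye(4);T[:3,:3]=R.from_rotvec(s["orientation"]).as_matrix();T[:3,3]=s["tcp_pos"];T=T@c["hand_eye"]
    if fn:cv2.imwrite(fn,c["pixels"][:,:,::-1])
    return c,T,zpts(c,T)
def rect(c,X,z0,z1,cx,cy,rad):
    m=(X[...,2]>z0)&(X[...,2]<z1)&(np.hypot(X[...,0]-cx,X[...,1]-cy)<rad)&(c["z_map"]>0)
    for b in blobs(m,80,1e6):
        r=cv2.minAreaRect(np.float32(X[b[0]][:,:2]*1000));print(b[1],np.median(X[b[0]],0).round(4),np.round(r[0],1),np.round(r[1],1),round(r[2],1))
E
python3 -c "
from wr import *
c,T,X=wrist('pics/w1.png');rect(c,X,.055,.075,.572,.148,.05)"
```

```text
t 2.52 tcp [0.572  0.1491 0.121 ] yaw 80.99 tilt z [-0.  0. -1.] q6 -1.18 F [-0.6  0.2 -0.4] open 0.05975625773028815 grip 0.0
wz -0.002 d [-0.003 -0.018  1.284]
[ 273  192   19   63 1135] [0.5675 0.149  0.0669] [569.9 148.8] [11.8 40. ] 80.8
```

Emit:
{"api": "carry_out", "payload": {
  "steps": [
    {"dx": 0.03, "dy": 0, "dz": 0.32, "wx": 0, "wy": 0, "wz": 0},
    {"dx": 0, "dy": 0, "dz": 0.32, "wx": 0, "wy": 0, "wz": 0},
    {"dx": 0, "dy": 0, "dz": 0.32, "wx": 0, "wy": 0, "wz": 0},
    {"dx": 0, "dy": 0, "dz": 0.32, "wx": 0, "wy": 0, "wz": 0},
    {"dx": 0, "dy": 0, "dz": 0, "wx": 0, "wy": 0, "wz": 0}
  ]
}}

```text
time_s: 3.2
tcp_pos: [0.5693, 0.1499, 0.0439]
orientation: [-0.244, -3.13, 0.001]
contact_force: [-0.6, 1.0, 0.5]
opening: 0.0598
gripper_force: 0.0
```

Emit:
{"api": "carry_out", "payload": {
  "steps": [
    {"dx": 0, "dy": 0, "dz": 0, "wx": 0, "wy": 0, "wz": 0},
    {"dx": 0, "dy": 0, "dz": 0, "wx": 0, "wy": 0, "wz": 0},
    {"dx": 0, "dy": 0, "dz": 0, "wx": 0, "wy": 0, "wz": 0},
    {"dx": 0, "dy": 0, "dz": 0, "wx": 0, "wy": 0, "wz": 0},
    {"dx": 0, "dy": 0, "dz": 0, "wx": 0, "wy": 0, "wz": 0},
    {"dx": 0, "dy": 0, "dz": 0, "wx": 0, "wy": 0, "wz": 0}
  ],
  "jaw": 0,
  "force": 20
}}

```text
time_s: 3.95
tcp_pos: [0.5705, 0.149, 0.0442]
orientation: [0.247, 3.132, -0.0]
contact_force: [0.7, -0.3, 0.2]
opening: 0.0118
gripper_force: 20.0
```

Emit:
{"api": "carry_out", "payload": {
  "steps": [
    {"dx": 0, "dy": 0.12, "dz": 0, "wx": 0, "wy": 0, "wz": 0},
    {"dx": 0, "dy": 0.12, "dz": 0, "wx": 0, "wy": 0, "wz": 0},
    {"dx": 0, "dy": 0.12, "dz": 0, "wx": 0, "wy": 0, "wz": 0},
    {"dx": 0, "dy": 0.12, "dz": 0, "wx": 0, "wy": 0, "wz": 0},
    {"dx": 0, "dy": 0.12, "dz": 0, "wx": 0, "wy": 0, "wz": 0},
    {"dx": 0, "dy": 0.12, "dz": 0, "wx": 0, "wy": 0, "wz": 0},
    {"dx": 0, "dy": 0.04, "dz": 0, "wx": 0, "wy": 0, "wz": 0},
    {"dx": 0, "dy": 0, "dz": 0, "wx": 0, "wy": 0, "wz": 0}
  ]
}}

```text
time_s: 4.95
tcp_pos: [0.5778, 0.1949, 0.0442]
orientation: [0.247, 3.131, 0.002]
contact_force: [0.4, 2.5, 2.1]
opening: 0.0119
gripper_force: 20.0
```

Emit:
{"api": "carry_out", "payload": {
  "steps": [
    {"dx": 0, "dy": 0.03, "dz": 0, "wx": 0, "wy": 0, "wz": 0},
    {"dx": 0, "dy": 0.03, "dz": 0, "wx": 0, "wy": 0, "wz": 0},
    {"dx": 0, "dy": 0, "dz": 0, "wx": 0, "wy": 0, "wz": 0}
  ]
}}

```text
time_s: 5.32
tcp_pos: [0.5782, 0.1975, 0.0442]
orientation: [0.247, 3.132, -0.0]
contact_force: [1.1, -2.1, 3.1]
opening: 0.012
gripper_force: 20.0
```

Emit:
{"api": "carry_out", "payload": {
  "steps": [
    {"dx": 0, "dy": 0.04, "dz": 0, "wx": 0, "wy": 0, "wz": 0},
    {"dx": 0, "dy": 0.04, "dz": 0, "wx": 0, "wy": 0, "wz": 0},
    {"dx": 0, "dy": 0, "dz": 0, "wx": 0, "wy": 0, "wz": 0}
  ]
}}

```text
time_s: 5.7
tcp_pos: [0.5782, 0.1976, 0.0442]
orientation: [-0.244, -3.13, 0.013]
contact_force: [-1.0, -15.8, 6.8]
opening: 0.012
gripper_force: 20.0
```

Emit:
{"api": "carry_out", "payload": {
  "steps": [
    {"dx": 0, "dy": 0.04, "dz": 0, "wx": 0, "wy": 0, "wz": 0},
    {"dx": 0, "dy": 0, "dz": 0, "wx": 0, "wy": 0, "wz": 0}
  ]
}}

```text
time_s: 5.95
tcp_pos: [0.5781, 0.1977, 0.0441]
orientation: [-0.242, -3.13, 0.019]
contact_force: [-0.4, -22.2, 7.9]
opening: 0.0122
gripper_force: 20.0
```

The cover is at its stop: the position holds at y = 0.1977 while the force builds to 22 N. I'll relax, release and rise.

Emit:
{"api": "carry_out", "payload": {
  "steps": [
    {"dx": 0, "dy": -0.06, "dz": 0, "wx": 0, "wy": 0, "wz": 0},
    {"dx": 0, "dy": -0.04, "dz": 0, "wx": 0, "wy": 0, "wz": 0},
    {"dx": 0, "dy": 0, "dz": 0, "wx": 0, "wy": 0, "wz": 0}
  ]
}}

```text
time_s: 6.32
tcp_pos: [0.5781, 0.1976, 0.0442]
orientation: [-0.246, -3.132, 0.003]
contact_force: [0.3, -7.1, 3.1]
opening: 0.0115
gripper_force: 20.0
```

Emit:
{"api": "carry_out", "payload": {
  "steps": [
    {"dx": 0, "dy": 0, "dz": 0, "wx": 0, "wy": 0, "wz": 0},
    {"dx": 0, "dy": 0, "dz": 0, "wx": 0, "wy": 0, "wz": 0},
    {"dx": 0, "dy": 0, "dz": 0, "wx": 0, "wy": 0, "wz": 0},
    {"dx": 0, "dy": 0, "dz": -0.4, "wx": 0, "wy": 0, "wz": 0},
    {"dx": 0, "dy": 0, "dz": -0.6, "wx": 0, "wy": 0, "wz": 0},
    {"dx": 0, "dy": -0.5, "dz": -0.6, "wx": 0, "wy": 0, "wz": 0},
    {"dx": 0, "dy": -0.5, "dz": -0.6, "wx": 0, "wy": 0, "wz": 0},
    {"dx": 0, "dy": -0.5, "dz": -0.6, "wx": 0, "wy": 0, "wz": 0},
    {"dx": 0, "dy": -0.5, "dz": -0.2, "wx": 0, "wy": 0, "wz": 0},
    {"dx": 0, "dy": 0, "dz": 0, "wx": 0, "wy": 0, "wz": 0},
    {"dx": 0, "dy": 0, "dz": 0, "wx": 0, "wy": 0, "wz": 0}
  ],
  "jaw": 60
}}

```text
time_s: 7.7
tcp_pos: [0.5593, 0.081, 0.2235]
orientation: [-0.246, -3.131, -0.001]
contact_force: [-0.5, 0.4, -0.9]
opening: 0.0599
gripper_force: 0.0
```

```bash
python3 plan.py .572 .08 .044 81;python3 - <<'E'
from wr import *
c,T,X=wrist('pics/w2.png');np.savez("w2.npz",T=T,X=X,**c)
print("rib");rect(c,X,.055,.075,.578,.198,.05)
print("slide");rect(c,X,.018,.0275,.558,.08,.05)
print("warmer walls");rect(c,X,.025,.045,.568,.139,.16)
E
```

```text
t 7.7 tcp [0.5593 0.081  0.2235] yaw 81.0 tilt z [-0.001  0.001 -1.   ] q6 -1.29 F [-0.5  0.4 -0.9] open 0.05990199220098344 grip 0.0
wz 0.0 d [-0.212  0.016  2.991]
rib
[400 166  20  45 724] [0.576  0.1956 0.0666] [577.4 197.3] [12.7 39.9] 81.0
slide
[ 263  140   26   58 1344] [0.5465 0.0753 0.0243] [548.  75.] [24.  58.3] 77.6
[268 198  12  10 106] [0.5822 0.0673 0.0239] [582.9  67.4] [11.5  8.5] 80.6
warmer walls
[  212   114   266   131 21634] [0.5677 0.1702 0.036 ] [568.5 139.2] [251.3 130.7] 81.1
```

View pics/w2.png

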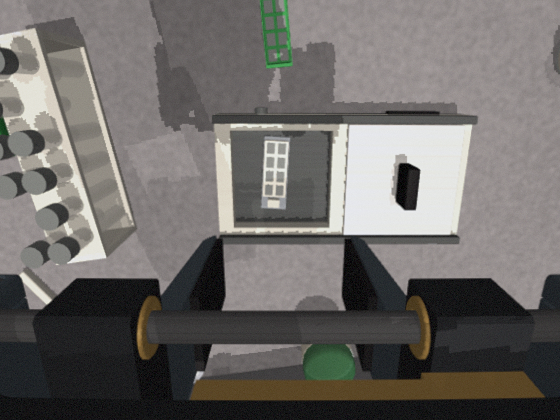

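The wrist picture shows the slide's compartment fully open, with the slide at (275,172), the cover against the right end and its rib at (407,187). Next I measure the slide by its outline.

```bash
python3 - <<'E'
from wr import *
c=dict(np.load("w2.npz"));X=c["X"];T=c["T"]
m=np.zeros(X.shape[:2],bool);sl=np.s_[134:214,245:320];m[sl]=((X[...,2]>.0155)&(X[...,2]<.028))[sl]|((c["pixels"].min(-1)>110))[sl]
m=cv2.morphologyEx(m.astype(np.uint8),cv2.MORPH_CLOSE,np.ones((5,5)))
b=max(blobs(m,50,9e9),key=lambda b:b[1][4]);cn=cv2.findContours(b[0].astype(np.uint8),0,1)[0][0].reshape(-1,2)
print(b[1]);P=onz(c,cn,.024,T)[:,:2]*1000;print(cv2.minAreaRect(np.float32(P)))
t=dict(np.load("top0.npz"));print("rack corners");
Xt=zpts(t);m=np.zeros(Xt.shape[:2],bool);m[195:310,300:350]=(Xt[195:310,300:350,2]>.03);print(Xt[m].max(0),Xt[m].min(0))
E
python3 plan.py .4593 -.3394 .2235 102.6
```

```text
[ 261  136   30   74 1856]
((551.7939453125, 74.06635284423828), (26.264131546020508, 74.81083679199219), 77.58417510986328)
rack corners
[0.5970066  0.00815222 0.99692194] [ 0.39721616 -0.14260871  0.03106647]
t 7.75 tcp [0.5592 0.0812 0.2232] yaw 81.04 tilt z [-0.001  0.001 -1.   ] q6 -1.29 F [0.1 0.9 0.7] open 0.059796631882512725 grip 0.0
wz -3.594 d [ 3.155e+00 -6.478e+00 -4.000e-03]
```

Emit:
{"api": "carry_out", "payload": {
  "steps": [
    {"dx": 0, "dy": 0, "dz": 0, "wx": 0, "wy": 0, "wz": 1},
    {"dx": 0, "dy": 0, "dz": 0, "wx": 0, "wy": 0, "wz": 1},
    {"dx": 0, "dy": 0, "dz": 0, "wx": 0, "wy": 0, "wz": 1},
    {"dx": 0, "dy": 0, "dz": 0, "wx": 0, "wy": 0, "wz": 1},
    {"dx": 0, "dy": 0, "dz": 0, "wx": 0, "wy": 0, "wz": 1},
    {"dx": 0, "dy": 0, "dz": 0, "wx": 0, "wy": 0, "wz": 1},
    {"dx": 0, "dy": 0, "dz": 0, "wx": 0, "wy": 0, "wz": 1},
    {"dx": 0, "dy": 0, "dz": 0, "wx": 0, "wy": 0, "wz": 1},
    {"dx": 0, "dy": 0, "dz": 0, "wx": 0, "wy": 0, "wz": 1},
    {"dx": 0, "dy": 0, "dz": 0, "wx": 0, "wy": 0, "wz": 1},
    {"dx": 0, "dy": 0, "dz": 0, "wx": 0, "wy": 0, "wz": 1},
    {"dx": 0, "dy": 0, "dz": 0, "wx": 0, "wy": 0, "wz": 1},
    {"dx": 0, "dy": 0, "dz": 0, "wx": 0, "wy": 0, "wz": 1},
    {"dx": 0, "dy": 0, "dz": 0, "wx": 0, "wy": 0, "wz": 1},
    {"dx": 0, "dy": 0, "dz": 0, "wx": 0, "wy": 0, "wz": 1},
    {"dx": 0, "dy": 0, "dz": 0, "wx": 0, "wy": 0, "wz": 1},
    {"dx": 0, "dy": 0, "dz": 0, "wx": 0, "wy": 0, "wz": 1},
    {"dx": 0, "dy": 0, "dz": 0, "wx": 0, "wy": 0, "wz": 1},
    {"dx": 0, "dy": 0, "dz": 0, "wx": 0, "wy": 0, "wz": 1},
    {"dx": 0, "dy": 0, "dz": 0, "wx": 0, "wy": 0, "wz": 1}
  ]
}}

```text
time_s: 10.25
tcp_pos: [0.5593, 0.0815, 0.223]
orientation: [-2.836, -1.349, 0.003]
contact_force: [0.4, -0.4, -0.4]
opening: 0.0601
gripper_force: 0.0
```

```bash
python3 plan.py .4593 -.3394 .2235 -76.5
```

```text
t 10.25 tcp [0.5593 0.0815 0.223 ] yaw -39.11 tilt z [-0.002  0.    -1.   ] q6 0.81 F [ 0.4 -0.4 -0.4] open 0.06014910347096869 grip 0.0
wz 6.231 d [-3.258  6.433 -0.008]
```

Emit:
{"api": "carry_out", "payload": {
  "steps": [
    {"dx": 0, "dy": 0, "dz": 0, "wx": 0, "wy": 0, "wz": 1},
    {"dx": 0, "dy": 0, "dz": 0, "wx": 0, "wy": 0, "wz": 1},
    {"dx": 0, "dy": 0, "dz": 0, "wx": 0, "wy": 0, "wz": 1},
    {"dx": 0, "dy": 0, "dz": 0, "wx": 0, "wy": 0, "wz": 1},
    {"dx": 0, "dy": 0, "dz": 0, "wx": 0, "wy": 0, "wz": 1},
    {"dx": 0, "dy": 0, "dz": 0, "wx": 0, "wy": 0, "wz": 1},
    {"dx": 0, "dy": 0, "dz": 0, "wx": 0, "wy": 0, "wz": 0.23},
    {"dx": -0.29, "dy": 0.585, "dz": 0, "wx": 0, "wy": 0, "wz": 0},
    {"dx": -0.29, "dy": 0.585, "dz": 0, "wx": 0, "wy": 0, "wz": 0},
    {"dx": -0.29, "dy": 0.585, "dz": 0, "wx": 0, "wy": 0, "wz": 0},
    {"dx": -0.29, "dy": 0.585, "dz": 0, "wx": 0, "wy": 0, "wz": 0},
    {"dx": -0.29, "dy": 0.585, "dz": 0, "wx": 0, "wy": 0, "wz": 0},
    {"dx": -0.29, "dy": 0.585, "dz": 0, "wx": 0, "wy": 0, "wz": 0},
    {"dx": -0.29, "dy": 0.585, "dz": 0, "wx": 0, "wy": 0, "wz": 0},
    {"dx": -0.29, "dy": 0.585, "dz": 0, "wx": 0, "wy": 0, "wz": 0},
    {"dx": -0.29, "dy": 0.585, "dz": 0, "wx": 0, "wy": 0, "wz": 0},
    {"dx": -0.29, "dy": 0.585, "dz": 0, "wx": 0, "wy": 0, "wz": 0},
    {"dx": -0.36, "dy": 0.585, "dz": 0, "wx": 0, "wy": 0, "wz": 0},
    {"dx": 0, "dy": 0, "dz": 0, "wx": 0, "wy": 0, "wz": 0},
    {"dx": 0, "dy": 0, "dz": 0, "wx": 0, "wy": 0, "wz": 0}
  ]
}}

```text
time_s: 12.75
tcp_pos: [0.4606, -0.3401, 0.2236]
orientation: [-3.118, -0.374, 0.0]
contact_force: [0.2, -0.5, -0.8]
opening: 0.0598
gripper_force: 0.0
```

```bash
python3 plan.py .4593 -.3394 .16 -76.5;python3 - <<'E'
from wr import *
c,T,X=wrist('pics/w3.png')
print("grip");rect(c,X,.07,.09,.459,-.339,.05)
print("head");rect(c,X,.0165,.026,.459,-.339,.07)
print("cradle");rect(c,X,.006,.09,.459,-.339,.08)
E
```

```text
t 12.75 tcp [ 0.4606 -0.3401  0.2236] yaw -76.33 tilt z [-0.     0.001 -1.   ] q6 0.68 F [ 0.2 -0.5 -0.8] open 0.05978230278486818 grip 0.0
wz 0.028 d [-0.019 -0.017  1.06 ]
grip
[274 172  21  50 986] [ 0.4593 -0.3412  0.08  ] [ 457.1 -341.4] [44.  17.7] 14.0
head
[ 266  144   36   76 1478] [ 0.4741 -0.3363  0.021 ] [ 456.7 -341.3] [80.  35.7] 14.5
cradle
[ 258  133   53   92 4096] [ 0.467  -0.3392  0.0207] [ 457.1 -341.8] [98.4 54.1] 14.6
```

View pics/w3.png

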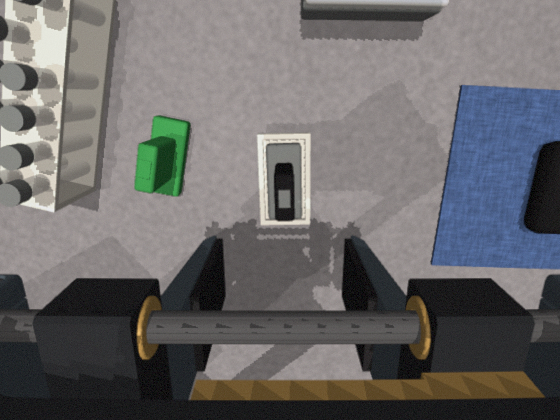

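The wrist picture shows the reader in its cradle at (285,180), and the green look-alike off to the left at (163,155). All measured sizes match the description. I'll grasp at (0.457, -0.341), with a tool yaw of -75.6°.

```bash
python3 plan.py .4568 -.3414 .037 -75.6
```

```text
t 12.8 tcp [ 0.4607 -0.3398  0.2238] yaw -76.3 tilt z [-0.     0.001 -1.   ] q6 0.68 F [-0.   0.8 -0.3] open 0.060077483751001984 grip 0.0
wz -0.116 d [-0.07   0.009  3.113]
```

Emit:
{"api": "carry_out", "payload": {
  "steps": [
    {"dx": 0, "dy": 0, "dz": 0, "wx": 0, "wy": 0, "wz": -0.116},
    {"dx": -0.07, "dy": 0.01, "dz": 0.5, "wx": 0, "wy": 0, "wz": 0},
    {"dx": 0, "dy": 0, "dz": 0.5, "wx": 0, "wy": 0, "wz": 0},
    {"dx": 0, "dy": 0, "dz": 0.5, "wx": 0, "wy": 0, "wz": 0},
    {"dx": 0, "dy": 0, "dz": 0.5, "wx": 0, "wy": 0, "wz": 0},
    {"dx": 0, "dy": 0, "dz": 0.4, "wx": 0, "wy": 0, "wz": 0},
    {"dx": 0, "dy": 0, "dz": 0.4, "wx": 0, "wy": 0, "wz": 0},
    {"dx": 0, "dy": 0, "dz": 0.31, "wx": 0, "wy": 0, "wz": 0},
    {"dx": 0, "dy": 0, "dz": 0, "wx": 0, "wy": 0, "wz": 0},
    {"dx": 0, "dy": 0, "dz": 0, "wx": 0, "wy": 0, "wz": 0}
  ]
}}

```text
time_s: 14.05
tcp_pos: [0.4572, -0.3425, 0.0383]
orientation: [3.116, 0.393, 0.002]
contact_force: [-0.0, 0.1, 0.0]
opening: 0.06
gripper_force: 0.0
```

Emit:
{"api": "carry_out", "payload": {
  "steps": [
    {"dx": 0, "dy": 0, "dz": 0, "wx": 0, "wy": 0, "wz": 0},
    {"dx": 0, "dy": 0, "dz": 0, "wx": 0, "wy": 0, "wz": 0},
    {"dx": 0, "dy": 0, "dz": 0, "wx": 0, "wy": 0, "wz": 0},
    {"dx": 0, "dy": 0, "dz": 0, "wx": 0, "wy": 0, "wz": 0},
    {"dx": 0, "dy": 0, "dz": 0, "wx": 0, "wy": 0, "wz": 0},
    {"dx": 0, "dy": 0, "dz": 0, "wx": 0, "wy": 0, "wz": 0}
  ],
  "jaw": 0,
  "force": 30
}}

```text
time_s: 14.8
tcp_pos: [0.4564, -0.3425, 0.0376]
orientation: [-3.117, -0.391, 0.0]
contact_force: [-0.5, 0.5, 1.7]
opening: 0.0178
gripper_force: 30.0
```

Emit:
{"api": "carry_out", "payload": {
  "steps": [
    {"dx": 0, "dy": 0, "dz": -0.15, "wx": 0, "wy": 0, "wz": 0},
    {"dx": 0, "dy": 0, "dz": -0.25, "wx": 0, "wy": 0, "wz": 0},
    {"dx": 0, "dy": 0, "dz": -0.4, "wx": 0, "wy": 0, "wz": 0},
    {"dx": 0, "dy": 0, "dz": -0.4, "wx": 0, "wy": 0, "wz": 0},
    {"dx": 0, "dy": 0, "dz": -0.4, "wx": 0, "wy": 0, "wz": 0},
    {"dx": 0, "dy": 0, "dz": -0.4, "wx": 0, "wy": 0, "wz": 0},
    {"dx": 0, "dy": 0, "dz": -0.4, "wx": 0, "wy": 0, "wz": 0},
    {"dx": 0, "dy": 0, "dz": -0.3, "wx": 0, "wy": 0, "wz": 0},
    {"dx": 0, "dy": 0, "dz": -0.2, "wx": 0, "wy": 0, "wz": 0},
    {"dx": 0, "dy": 0, "dz": 0, "wx": 0, "wy": 0, "wz": 0},
    {"dx": 0, "dy": 0, "dz": 0, "wx": 0, "wy": 0, "wz": 0}
  ]
}}

```text
time_s: 16.18
tcp_pos: [0.456, -0.3423, 0.2108]
orientation: [-3.116, -0.391, 0.001]
contact_force: [-0.9, 0.7, -2.0]
opening: 0.0176
gripper_force: 30.0
```

```bash
python3 plan.py .5518 .0741 .21 -102.4;python3 - <<'E'
from wr import *
s=sense();x,y,z=s["tcp_pos"]
c,T,X=wrist('pics/w4.png');np.savez("w4.npz",T=T,X=X,**c)
print("grip");rect(c,X,z+.035,z+.052,x,y,.05)
print("head");rect(c,X,z-.03,z-.007,x,y,.07)
E
```

```text
t 16.18 tcp [ 0.456  -0.3423  0.2108] yaw -75.69 tilt z [-0.001  0.001 -1.   ] q6 0.66 F [-0.9  0.7 -2. ] open 0.017631190319052373 grip 29.999771118164062
wz 4.452 d [ 0.069 -7.12   0.014]
grip
[ 229  255  110   55 3568] [ 0.4704 -0.3388  0.2532] [ 468.4 -339.3] [21.6 41.7] 14.4
[260 344  48  13 555] [ 0.4405 -0.3465  0.2533] [ 443.  -345.8] [14.  18.2] 13.1
head
[ 250  178   68   61 3398] [ 0.4846 -0.3346  0.1942] [ 480.5 -336.1] [31.8 36.2] 13.8
```

View pics/w4.png

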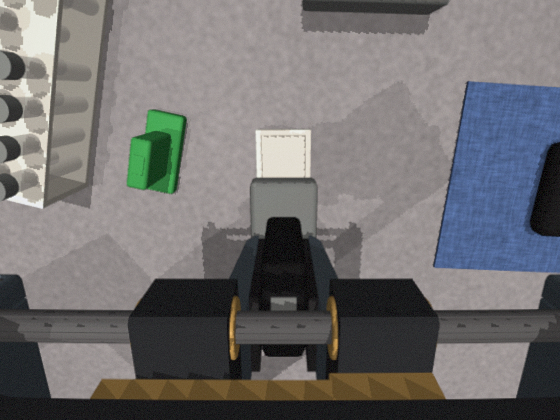

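The wrist picture shows the reader held level and clear of the cradle. Its head top is 16.6 mm below the TCP, so the underside is 32.6 mm below it. The far head edge puts the reader's centre about 0.8 mm along +tool x from the TCP. I'll turn, carry it over the rack, and stop 70 mm short of the slide to measure the slide again at the final yaw.

Emit:
{"api": "carry_out", "payload": {
  "steps": [
    {"dx": 0, "dy": 0, "dz": 0, "wx": 0, "wy": 0, "wz": 0.45},
    {"dx": 0, "dy": 0, "dz": 0, "wx": 0, "wy": 0, "wz": 0.8},
    {"dx": 0, "dy": 0, "dz": 0, "wx": 0, "wy": 0, "wz": 0.8},
    {"dx": 0, "dy": 0, "dz": 0, "wx": 0, "wy": 0, "wz": 0.8},
    {"dx": 0, "dy": 0, "dz": 0, "wx": 0, "wy": 0, "wz": 0.8},
    {"dx": 0, "dy": 0, "dz": 0, "wx": 0, "wy": 0, "wz": 0.8},
    {"dx": 0, "dy": 0, "dz": 0, "wx": 0, "wy": 0, "wz": 0}
  ]
}}

```text
time_s: 17.1
tcp_pos: [0.4561, -0.3423, 0.2107]
orientation: [-3.122, 0.337, 0.002]
contact_force: [0.3, -0.5, -1.9]
opening: 0.0177
gripper_force: 30.0
```

```bash
python3 plan.py .483 .089 .21 -102.4
```

```text
t 17.1 tcp [ 0.4561 -0.3423  0.2107] yaw -102.33 tilt z [-0.001  0.001 -1.   ] q6 1.12 F [ 0.3 -0.5 -1.9] open 0.01774684411695641 grip 30.00017613172531
wz 0.012 d [-1.107 -7.118  0.011]
```

Emit:
{"api": "carry_out", "payload": {
  "steps": [
    {"dx": -0.04, "dy": -0.25, "dz": 0, "wx": 0, "wy": 0, "wz": 0},
    {"dx": -0.067, "dy": -0.43, "dz": 0, "wx": 0, "wy": 0, "wz": 0},
    {"dx": -0.067, "dy": -0.43, "dz": 0, "wx": 0, "wy": 0, "wz": 0},
    {"dx": -0.067, "dy": -0.43, "dz": 0, "wx": 0, "wy": 0, "wz": 0},
    {"dx": -0.067, "dy": -0.43, "dz": 0, "wx": 0, "wy": 0, "wz": 0},
    {"dx": -0.067, "dy": -0.43, "dz": 0, "wx": 0, "wy": 0, "wz": 0},
    {"dx": -0.067, "dy": -0.43, "dz": 0, "wx": 0, "wy": 0, "wz": 0},
    {"dx": -0.067, "dy": -0.43, "dz": 0, "wx": 0, "wy": 0, "wz": 0},
    {"dx": -0.067, "dy": -0.43, "dz": 0, "wx": 0, "wy": 0, "wz": 0},
    {"dx": -0.067, "dy": -0.43, "dz": 0, "wx": 0, "wy": 0, "wz": 0},
    {"dx": -0.067, "dy": -0.43, "dz": 0, "wx": 0, "wy": 0, "wz": 0},
    {"dx": -0.067, "dy": -0.43, "dz": 0, "wx": 0, "wy": 0, "wz": 0},
    {"dx": -0.067, "dy": -0.43, "dz": 0, "wx": 0, "wy": 0, "wz": 0},
    {"dx": -0.067, "dy": -0.43, "dz": 0, "wx": 0, "wy": 0, "wz": 0},
    {"dx": -0.067, "dy": -0.43, "dz": 0, "wx": 0, "wy": 0, "wz": 0},
    {"dx": -0.067, "dy": -0.43, "dz": 0, "wx": 0, "wy": 0, "wz": 0},
    {"dx": -0.067, "dy": -0.43, "dz": 0, "wx": 0, "wy": 0, "wz": 0},
    {"dx": 0, "dy": 0, "dz": 0, "wx": 0, "wy": 0, "wz": 0},
    {"dx": 0, "dy": 0, "dz": 0, "wx": 0, "wy": 0, "wz": 0}
  ]
}}

```text
time_s: 19.48
tcp_pos: [0.4824, 0.0895, 0.2115]
orientation: [3.123, -0.337, -0.001]
contact_force: [0.7, 0.7, -1.0]
opening: 0.0178
gripper_force: 30.0
```

```bash
python3 plan.py .551 .0743 .21 -102.4;python3 - <<'E'
from wr import *
c,T,X=wrist('pics/w5.png');np.savez("w5.npz",T=T,X=X,**c)
s=sense();x,y,z=s["tcp_pos"]
print("head");rect(c,X,z-.03,z-.007,x,y,.07)
print("slide");rect(c,X,.0155,.0275,.5518,.0741,.043)
print("warmer+cover");rect(c,X,.025,.045,.568,.139,.16)
print("rib");rect(c,X,.055,.075,.578,.198,.05)
E
```

```text
t 19.48 tcp [0.4824 0.0895 0.2115] yaw -102.32 tilt z [-0. -0. -1.] q6 1.95 F [ 0.7  0.7 -1. ] open 0.017772711668854524 grip 29.99972641468048
wz 0.013 d [1.17  0.002 0.024]
head
[ 250  178   68   61 3403] [0.5112 0.0829 0.1949] [507.   84.2] [36.1 31.6] 77.3
slide
[ 271   64   28   83 1859] [0.5514 0.0732 0.0243] [553.3  73. ] [25.6 75.8] 77.1
warmer+cover
[   58    19   292   167 27626] [0.5806 0.1676 0.036 ] [568.2 138.8] [251.2 130.9] 80.9
rib
[122  88  25  49 893] [0.5782 0.1953 0.0665] [577.5 197.2] [12.5 39.5] 80.8
```

View pics/w5.png

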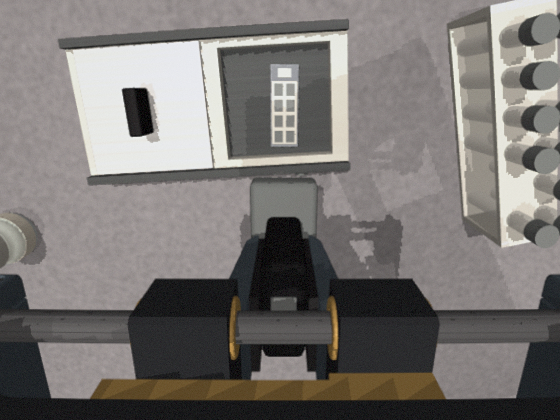

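The picture shows the whole slide at (285,105), not hidden by the held reader. It measures 25.6×75.8 mm, centred at (0.553, 0.073). The cover is still at its stop.

```bash
python3 plan.py .5522 .0734 .0666 -102.8
```

```text
t 19.52 tcp [0.4826 0.0892 0.2115] yaw -102.37 tilt z [-0. -0. -1.] q6 1.95 F [ 0.  -0.3 -0.7] open 0.017626313506364066 grip 29.999723732471466
wz 0.071 d [ 1.19  -0.     2.415]
```

Emit:
{"api": "carry_out", "payload": {
  "steps": [
    {"dx": 0, "dy": 0, "dz": 0, "wx": 0, "wy": 0, "wz": 0.07},
    {"dx": 0.2, "dy": 0, "dz": 0, "wx": 0, "wy": 0, "wz": 0},
    {"dx": 0.35, "dy": 0, "dz": 0, "wx": 0, "wy": 0, "wz": 0},
    {"dx": 0.35, "dy": 0, "dz": 0, "wx": 0, "wy": 0, "wz": 0},
    {"dx": 0.2, "dy": 0, "dz": 0.1, "wx": 0, "wy": 0, "wz": 0},
    {"dx": 0.09, "dy": 0, "dz": 0.3, "wx": 0, "wy": 0, "wz": 0},
    {"dx": 0, "dy": 0, "dz": 0.3, "wx": 0, "wy": 0, "wz": 0},
    {"dx": 0, "dy": 0, "dz": 0.3, "wx": 0, "wy": 0, "wz": 0},
    {"dx": 0, "dy": 0, "dz": 0.3, "wx": 0, "wy": 0, "wz": 0},
    {"dx": 0, "dy": 0, "dz": 0.3, "wx": 0, "wy": 0, "wz": 0},
    {"dx": 0, "dy": 0, "dz": 0.2, "wx": 0, "wy": 0, "wz": 0},
    {"dx": 0, "dy": 0, "dz": 0.1, "wx": 0, "wy": 0, "wz": 0},
    {"dx": 0, "dy": 0, "dz": 0, "wx": 0, "wy": 0, "wz": 0},
    {"dx": 0, "dy": 0, "dz": 0, "wx": 0, "wy": 0, "wz": 0}
  ]
}}

```text
time_s: 21.28
tcp_pos: [0.5532, 0.0738, 0.0982]
orientation: [-3.122, 0.35, -0.002]
contact_force: [0.7, 0.1, -1.0]
opening: 0.0175
gripper_force: 30.0
```

```bash
python3 plan.py .5522 .0734 .0666 -102.8; python3 - <<'E'
from wr import *
s=sense();x,y,z=s["tcp_pos"];c,T,X=wrist()
rect(c,X,z-.03,z-.007,x,y,.07)
E
```

```text
t 21.27 tcp [0.5532 0.0738 0.0982] yaw -102.8 tilt z [ 0.001  0.    -1.   ] q6 1.91 F [ 0.7  0.1 -1. ] open 0.017537427598286137 grip 29.99974876642227
wz -0.001 d [-0.014  0.011  0.526]
[ 250  178   68   61 3397] [0.582  0.0669 0.0816] [577.7  68.3] [36.1 31.7] 76.9
```

Emit:
{"api": "carry_out", "payload": {
  "steps": [
    {"dx": -0.01, "dy": 0, "dz": 0.15, "wx": 0, "wy": 0, "wz": 0},
    {"dx": 0, "dy": 0.005, "dz": 0.15, "wx": 0, "wy": 0, "wz": 0},
    {"dx": 0, "dy": 0, "dz": 0.12, "wx": 0, "wy": 0, "wz": 0},
    {"dx": 0, "dy": 0, "dz": 0.1, "wx": 0, "wy": 0, "wz": 0},
    {"dx": 0, "dy": 0, "dz": 0, "wx": 0, "wy": 0, "wz": 0},
    {"dx": 0, "dy": 0, "dz": 0, "wx": 0, "wy": 0, "wz": 0},
    {"dx": 0, "dy": 0, "dz": 0, "wx": 0, "wy": 0, "wz": 0}
  ]
}}

```text
time_s: 22.2
tcp_pos: [0.5522, 0.0736, 0.0667]
orientation: [-3.122, 0.35, -0.001]
contact_force: [-0.0, 0.5, -1.2]
opening: 0.0178
gripper_force: 30.0
```

```bash
python3 plan.py .5522 .0734 .0666 -102.8; python3 - <<'E'
from wr import *
s=sense();x,y,z=s["tcp_pos"];c,T,X=wrist("pics/w6.png")
rect(c,X,z-.03,z-.007,x,y,.07)
t=camera("top");Xt=zpts(t);print("rib/top");rect(t,Xt,.056,.075,.578,.198,.03)
a=cv2.resize(t["pixels"][170:270,160:290],None,fx=5,fy=5,interpolation=2);cv2.imwrite("pics/t6.png",a[:,:,::-1])
E
```

```text
t 22.2 tcp [0.5522 0.0736 0.0667] yaw -102.8 tilt z [ 0.001  0.    -1.   ] q6 1.91 F [-0.   0.5 -1.2] open 0.017780553823274883 grip 29.999765753746033
wz -0.001 d [0.    0.004 0.001]
[ 219  124  115   18 1131] [0.6173 0.0631 0.0401] [617.6  63.1] [60.1  7.5] 80.9
[ 250  178   68   61 3399] [0.581  0.0668 0.0501] [576.8  68.2] [36.1 31.7] 76.8
rib/top
```

View pics/w6.png

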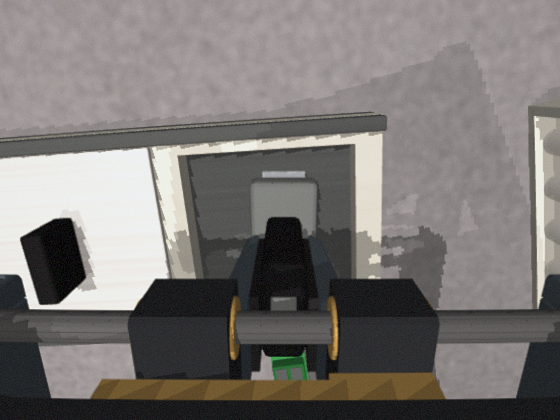

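View pics/t6.png

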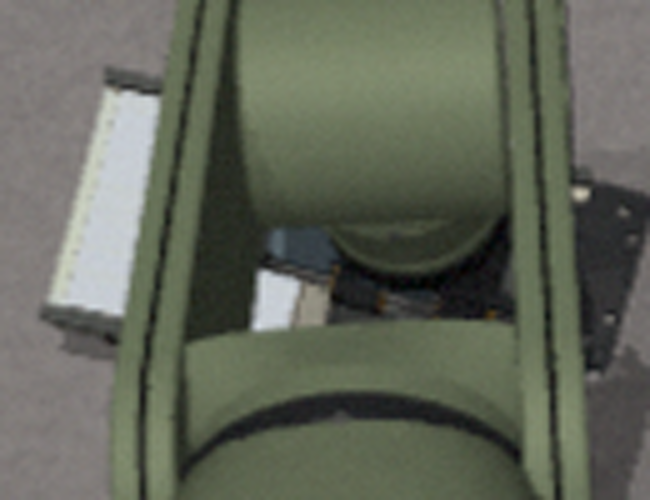

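The wrist picture shows the reader's head centred laterally over the slide, with the slide's far end visible under the head's front edge at (284,174). The top view is blocked by the arm. I'll check that end by casting rays.

```bash
python3 - <<'E'
from wr import *
s=sense();tcp=s["tcp_pos"];Rm=R.from_rotvec(s["orientation"]).as_matrix();c,T,X=wrist()
m=np.zeros(X.shape[:2],bool);m[160:180,240:330]=((X[...,2]<.03)&(X[...,2]>.018))[160:180,240:330]
L=(X[m]-tcp)@Rm*1000;print(m.sum(),"slide z",np.median(X[m][:,2]),"tool x max",np.percentile(L[:,0],[97,100]),"y",np.percentile(L[:,1],[1,99]))
m[:]=False;m[170:240,240:330]=((X[...,2]<.055)&(X[...,2]>.045))[170:240,240:330]
L=(X[m]-tcp)@Rm*1000;print("head z",np.median(X[m][:,2]),"tool x max",np.percentile(L[:,0],[97,100]),"y",np.percentile(L[:,1],[1,99]))
E
```

```text
return _methods._mean(a, axis=axis, dtype=dtype,
  ret = ret.dtype.type(ret / rcount)
Traceback (most recent call last):
IndexError: index -1 is out of bounds for axis 0 with size 0
```

```bash
python3 - <<'E'
from wr import *
s=sense();tcp=s["tcp_pos"];Rm=R.from_rotvec(s["orientation"]).as_matrix();c,T,X=wrist()
for r in range(164,188,2):
    print(r,c["pixels"][r,284],X[r,284,2].round(4),((onz(c,[[284,r]],.024,T)[0]-tcp)@Rm*1000).round(1),"head plane",((onz(c,[[284,r]],.0501,T)[0]-tcp)@Rm*1000).round(1)[0])
print("cam in tool",c["hand_eye"][:3,3])
for k in (262,307):print(((onz(c,[[k,172]],.024,T)[0]-tcp)@Rm*1000).round(1))
E
```

```text
164 [92 91 88] 0.0116 [45.5  0.2 42.6] head plane 50.3
166 [83 83 80] 0.0127 [44.3  0.2 42.6] head plane 49.3
168 [90 92 90] 0.0117 [43.1  0.2 42.6] head plane 48.3
170 [93 95 93] 0.0124 [41.9  0.2 42.6] head plane 47.2
172 [169 171 174] 0.0149 [40.7  0.2 42.6] head plane 46.2
174 [166 169 172] 0.0159 [39.5  0.2 42.6] head plane 45.1
176 [155 158 162] 0.0166 [38.3  0.2 42.6] head plane 44.1
178 [73 73 72] 0.0392 [37.1  0.2 42.6] head plane 43.0
180 [71 76 72] 0.0433 [35.9  0.2 42.6] head plane 42.0
182 [97 97 93] 0.0476 [34.7  0.2 42.6] head plane 40.9
184 [122 124 121] 0.0495 [33.5  0.2 42.6] head plane 39.8
186 [123 125 121] 0.0494 [32.3  0.2 42.6] head plane 38.8
cam in tool [ 8.52561836e-02 -1.39911744e-04 -1.70826386e-01]
[ 40.7 -12.7  42.6]
[40.7 13.7 42.6]
```

The slide's far face is at 38.9 mm in tool x, which puts its centre at 0.9 mm. The head edge is at 40.9 mm, so its centre is also at 0.9 mm. The lateral error is about 0.5 mm and the gap is about 10 mm.

```bash
python3 -c "
from rig import *
print(close_job())"
```

```text
the job is handed in; nothing more can be done
None
```

The job is handed in: the cover is at its stop over the dish, and the gripper is holding the reader still and level, about 10 mm above the slide, centred to within about 1 mm and lengthwise along it.

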